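Switch the toaster off, then hold the toast up on its lift lever

ROBOT

A 6-joint arm with a two-finger parallel gripper is mounted at the origin on a cart in front of the work surface, level with it; the furniture and walls round the work are solid. World frame = base frame: x ahead of the robot, y to its left, z up, the work surface at z = 0. Lengths are in mm, angles in rad, forces in N, time in s.
With the tool pointing down it reaches from about 275 to 750 mm from the base axis. Payload 10.2 kg.
Tool frame: the origin (TCP) lies between the finger pads, 19 mm behind the fingertips; this is the grasp point; z points along the fingers, y is the line along which they close (so a half turn about z gives the same grasp; the last joint's range is limited). The gripper opens to 85 mm and grips with 20 to 120 N. Pads are 22 mm wide; open, the fingers measure 114 mm over their backs; the gripper's body (76 mm by 85 mm) begins 54 mm behind the grasp point. The pads swing forward as they close: fully open they stand 13 mm farther back than shut.
Start: joints at [-1.522, 0.313, 1.498, -0, 1.331, -0.223], TCP at [140.931, -505.737, 249.994] pointing down, gripper open.
Joint ranges: [-2.94, 2.94], [-0.97, 2.17], [0.19, 2.56], [-1.23, 4.37], [0.02, 3.11], [-2.88, 2.88]. Speed limits (rad/s): [2.39, 2.39, 3.01, 3.14, 3.14, 3.14].

INTERFACE

Orientations are given as a unit quaternion [w, x, y, z].
In Python, from rig import * gives the robot as it stands.
- The arm moves only by the tool step_arm, never from a script. Its argument "commands" is text: rows parted by semicolons, each of 7 numbers parted by spaces: the opening, from 0 (shut) to 1 (fully open), then the shift along the tool's x, y, z in cm, then the turn, a rotation vector about the tool's x, y, z in rad. In form: hand x y z rx ry rz; .... A call has 1 to 20 rows; each row is the pose to reach, as a shift and turn from the pose commanded when the call began, along the tool's axes at that moment; what a row does not reach only later rows make up. A row lasts 1/12 s, in which the tool goes at most 41.7 mm and 7.16 degrees, less where a joint would pass 70% of its speed; a pose out of reach is approached as far as the arm can. A call with a gripper value outside its range is refused whole. The fingers move at their own pace and stop on an object; "newtons" is the grip in N (left out, the last holds). Time passes only in rows, so rows that repeat a pose let the fingers close. It gives the time, the measured TCP pose, the force, the opening and the grip force at its end, in the units of the state.
- sense(): the state, without advancing time (a new reading comes with each control period).
- capture(name): name is "scene" or "top" or "wrist"; returns the picture (480x640x3 uint8, red, green, blue); there is no depth.
- camera_model(name): a dict with "mtx" (3x3 intrinsics, pixels), "eye" and "rotation" of the camera in the world. Camera axes: x right, y down, z forward; pixel columns grow to the right and rows downward; lengths in mm; the calibration is good to about 2 mm. A picture is of the moment at which its call begins: read the wrist's pose just before it. camera_model takes no time and is no camera call; for the wrist camera it gives the pose at the moment of the call.
- finish_job(): hands the job in; it is judged then, once.
Trained networks look in the newest picture that a camera, given by its name, has taken for a name from the list of things; names that differ only in an ending like _2 or _b are one class to them, and where a whole thing is asked for, a point or a joint stands for the part that bears it (a point fixed in the world has none). Each returns a list of dicts, best first, with "score" (0 to 1); they miss things now and then, are a little off and sometimes report something else, mostly with a low value. They report only what shows in the picture. A call takes as long as a camera call.
- search_frame(camera, label): "rect" ([centre column, centre row, width, height] in pixels, round what is visible of it).
- trace(camera, label): "mask" (480x640 bool, what is visible of it) and "rect" ([centre column, centre row, width, height] in pixels, round what is visible of it).
- spot_point(camera, label): "xy" ([column, row] in pixels: a listed point, or the origin of a listed thing).
The state is a dict: "time_s": time; "joints": joint angles; "dq": joint speeds; "tau": joint torques, N m; "eef_pos": TCP position; "ee_rot": TCP orientation; "force": force on the tool from outside, world axes, zero at the start; "wrist_torque": the same for the moment, N m; "grip_width": opening from 0.0 (shut) to 1.0 (fully open); "grip_force": force on a finger pad.
Only numpy, scipy, OpenCV 4.12 (cv2) and the standard library are available. Lean on these libraries where they do the work, as an engineer would, in place of code of your own. Each camera call takes 0.05 s, during which the arm holds its last target. There are 200 camera calls.

TASK

The toast is ready: turn the toaster's rotary switch from on (red dot) to off (white ring) while the slices are still down. Then pull the sprung lift lever at the toaster's end up until its white pointer is level with the white line beside the slot, and keep holding it there so that I can take the slices out; finish while still holding the lever, and leave the breakfast things round the toaster where they are.

Things in the scene. Friction and masses are not known exactly. Their poses are not given: they have to be found in the camera images.
- toaster: Two-slot toaster, brushed steel with black end caps, 260 long (its x) x 186 wide (its y) x 185 high, fixed; origin on the worktop under its centre, z up. Slots run along its x. Its -x end, the control end, roughly faces the robot and its left: the lift lever comes out of an upright slot in the end face (130 from the origin), the rotary switch sits on top of that cap, 177 high, axis upright.
- selector (a joint): Rotary switch, rad: 0 = off, its white stripe points to the white ring on the cap; 1.2 = on, it points to the red dot. Seen from above, the bar's striped end points in the direction -2.164 + this value (counter-clockwise from the toaster's +x), so off is clockwise. It snaps over-centre: past the middle it is pulled on to its stop, 0 or 1.2, and stays there; to turn it takes about 0.06 N m.
- switch_grip (a point): Middle of the switch's black bar, on its axis, 21 above the cap's top: the height for the TCP. The bar is 46 long, 14 wide and reaches 34 above the cap, on a disc 46 across and 6 high. Mind the wall cabinets: they hang from 440 above the worktop upwards, their door handles 540 ahead of the robot's base and farther.
- lift_lever (a joint): Travel of the lift lever and the bread carriage with it, m: 0 = down at rest, 0.040 = its white pointer is level with the white line, 0.055 = upper stop. A spring and its weight pull it back down: about 4 N at rest, about 8 N at the line.
- lever_grip (a point): Middle of the lift lever's silver grip, a bar 50 long (along the toaster's x), 22 wide (its y) and 15 high; 44 out from the end face, 115 above the worktop at rest. It can be pinched across its width from above; it moves straight up.
- lever_pointer (a point): The two short white pointer stripes on the lever's collar, where it passes the end face; it moves with the lever, at the grip's height, 115 above the worktop at rest.
- lift_mark (a point): The height of the white line printed on the end face either side of the lever's slot, 155 above the worktop.
- toast_near: Slice of toast, 108 wide x 104 high x 13 thick, standing on the carriage in the slot on the toaster's -y side, nearer the robot; origin in the middle of its lower edge, z up. At rest its lower edge is 75 above the worktop and it is sunk in the slot; it rises with the lever.
- toast_far: The same in the slot on the toaster's +y side.
- plate: White plate, 170 across, 18 high; origin under its centre. Leave it.
- jam_jar: Jam jar, 71 across, 110 high; origin under its centre. Leave it.
- mug: Orange mug, 81 across, 88 high, with handle 113; origin under it. Leave it.
- tin_tomato: Tin of tomatoes, 57 across, 72 high; origin under its centre. Leave it.
- lemon: Lemon, 77 x 51 x 52; origin under it. Leave it.

How it is judged:
By the outcome, as a careful person would: the job done as asked, in the order asked, and still so for the second after the job is handed in, while the arm keeps its last pose, push and grip.
It also fails if it takes over 48 s, if anything falls off the work surface, if the arm or the gripper's body presses on something with over 40 N, if the wrist force passes 120 N, or if a joint passes its speed limit or range.

## Working session

There is one attempt and no reset: what is moved stays moved. The work goes in short steps, Python scripts to look and compute and a tool call to move; the robot and the scene stay as the last step left them, time stands still between calls to the robot, and variables do not carry over. Pictures are saved under pics/ and viewed, at most 10 in all, crops included, and the job is handed in when it is done.

Besides the shell and the picture viewer there is one more tool, called after ">>>" as name(argument=value, ...) on one line, values as JSON. step_arm: Moves the arm, as the interface text tells. Its arguments: {"type":"object","properties":{"commands":{"type":"string"},"newtons":{"type":"number"}},"required":["commands"]}

```bash
mkdir -p pics; ls; cat > h.py <<'E'
from rig import *
import numpy as np, cv2
def save(n,f):
    im=capture(n); cv2.imwrite('pics/'+f,cv2.cvtColor(im,cv2.COLOR_RGB2BGR)); return im
def ray(n,px):
    c=camera_model(n); d=np.linalg.inv(np.array(c['mtx']))@[px[0],px[1],1]
    return np.array(c['eye'],float), np.array(c['rotation'])@d
def atz(n,px,z):
    e,d=ray(n,px); return e+d*(z-e[2])/d[2]
def proj(n,P):
    c=camera_model(n); q=np.array(c['mtx'])@np.array(c['rotation']).T@(np.array(P,float)-np.array(c['eye'])); return q[:2]/q[2]
E
python3 - <<'E'
from h import *
s=sense(); print(s['time_s'],s['ee_rot'],s['grip_width'])
ims=[]
for n in ['scene','top']:
    save(n,n+'0.png'); c=camera_model(n); print(n,np.round(c['eye']))
    for l,z in [('switch_grip',198),('lever_grip',115),('lever_pointer',115),('lift_mark',155),('toaster',0),('toast_near',75),('plate',0),('jam_jar',0),('mug',0),('tin_tomato',0),('lemon',0)]:
        r=spot_point(n,l)[:2]
        print(l,[(round(q['score'],2),np.round(q['xy']).tolist(),np.round(atz(n,q['xy'],z)).tolist()) for q in r])
E
```

```text
pics
0.0 [-6.54221972e-04  9.90781474e-01  1.35468215e-01  7.37461570e-05] 0.9995314276899474
scene [-918. -799. 1015.]
switch_grip []Traceback (most recent call last):
  File "<stdin>", line 8, in <module>
  File "h.py", line 9, in atz
    e,d=ray(n,px); return e+d*(z-e[2])/d[2]
        ~~~^^^^^^
  File "h.py", line 7, in ray
    return np.array(c['eye'],float), np.array(c['rotation'])@d
                                     ~~~~~~~~~~~~~~~~~~~~~~~^~
ValueError: matmul: Input operand 1 has a mismatch in its core dimension 0, with gufunc signature (n?,k),(k,m?)->(n?,m?) (size 3 is different from 4)
```

```bash
cat > h.py <<'E'
from rig import *
import numpy as np, cv2
from scipy.spatial.transform import Rotation as R
def rot(q): return R.from_quat(np.array(q)[[1,2,3,0]]).as_matrix()
def save(n,f):
    im=capture(n); cv2.imwrite('pics/'+f,cv2.cvtColor(im,cv2.COLOR_RGB2BGR)); return im
def ray(n,px):
    c=camera_model(n); d=np.linalg.inv(np.array(c['mtx']))@[px[0],px[1],1]
    return np.array(c['eye'],float), rot(c['rotation'])@d
def atz(n,px,z):
    e,d=ray(n,px); return e+d*(z-e[2])/d[2]
def proj(n,P):
    c=camera_model(n); q=np.array(c['mtx'])@rot(c['rotation']).T@(np.array(P,float)-np.array(c['eye'])); return q[:2]/q[2]
E
python3 - <<'E'
from h import *
s=sense(); print(s['time_s'],rot(s['ee_rot']).round(3).tolist(),s['grip_width'])
for n in ['scene','top']:
    save(n,n+'0.png'); c=camera_model(n); print(n,np.round(c['eye']))
    for l,z in [('switch_grip',198),('lever_grip',115),('lever_pointer',115),('lift_mark',155),('toaster',0),('toast_near',75),('plate',0),('jam_jar',0),('mug',0),('tin_tomato',0),('lemon',0)]:
        r=spot_point(n,l)[:2]
        print(l,[(round(q['score'],2),np.round(q['xy']).tolist(),np.round(atz(n,q['xy'],z)).tolist()) for q in r])
a=[cv2.imread(f'pics/{n}0.png') for n in ('scene','top')]
E
```

```text
0.15 [[0.963, 0.268, -0.0], [0.268, -0.963, 0.001], [0.0, -0.001, -1.0]] 0.9991037905432435
scene [-918. -799. 1015.]
switch_grip [(0.67, [286.0, 242.0], [307.0, 115.0, 198.0]), (0.26, [441.0, 291.0], [310.0, -353.0, 198.0])]
lever_grip [(0.42, [285.0, 240.0], [439.0, 216.0, 115.0])]
lever_pointer []
lift_mark []
toaster [(0.84, [342.0, 278.0], [509.0, 48.0, 0.0])]
toast_near [(0.36, [265.0, 228.0], [533.0, 370.0, 75.0])]
plate [(0.97, [430.0, 323.0], [438.0, -284.0, 0.0])]
jam_jar [(0.82, [443.0, 290.0], [614.0, -247.0, 0.0])]
mug [(0.81, [234.0, 260.0], [408.0, 405.0, 0.0]), (0.34, [205.0, 248.0], [416.0, 541.0, 0.0])]
tin_tomato [(0.55, [263.0, 230.0], [634.0, 460.0, 0.0])]
lemon [(0.51, [205.0, 246.0], [428.0, 553.0, 0.0])]
top [ 111.  163. 1470.]
switch_grip [(0.69, [318.0, 254.0], [472.0, 129.0, 198.0])]
lever_grip [(0.51, [290.0, 276.0], [443.0, 203.0, 115.0])]
lever_pointer [(0.49, [304.0, 270.0], [455.0, 166.0, 115.0])]
lift_mark [(0.75, [305.0, 267.0], [453.0, 162.0, 155.0])]
toaster [(0.76, [346.0, 260.0], [505.0, 47.0, 0.0])]
toast_near [(0.61, [361.0, 256.0], [492.0, 10.0, 75.0])]
plate [(0.82, [461.0, 267.0], [460.0, -276.0, 0.0]), (0.54, [349.0, 237.0], [571.0, 30.0, -0.0])]
jam_jar [(0.72, [443.0, 216.0], [615.0, -249.0, 0.0]), (0.57, [307.0, 270.0], [484.0, 159.0, 0.0])]
mug [(0.73, [218.0, 302.0], [413.0, 411.0, 0.0]), (0.44, [362.0, 255.0], [516.0, -0.0, 0.0])]
tin_tomato [(0.64, [196.0, 232.0], [623.0, 470.0, 0.0])]
lemon [(0.85, [165.0, 301.0], [427.0, 555.0, 0.0])]
```

View pics/scene0.png

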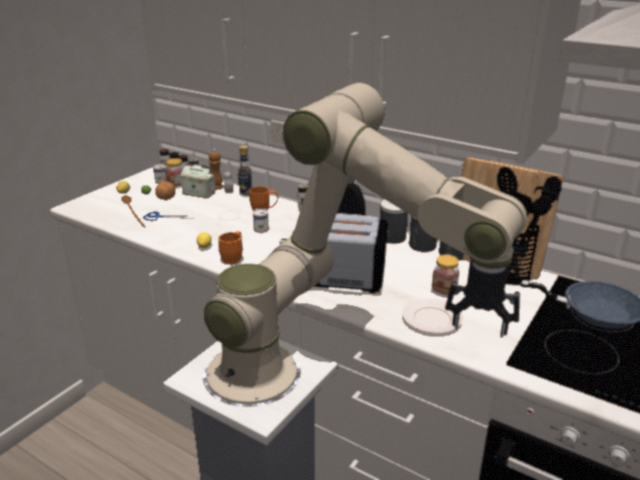

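View pics/top0.png

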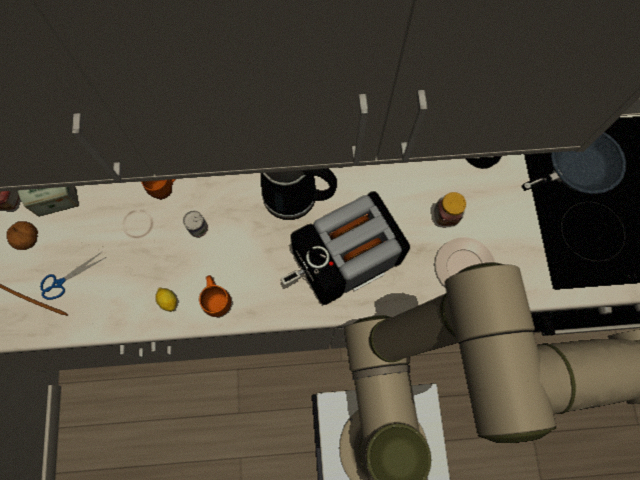

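```bash
python3 - <<'E'
from h import *
s=sense(); T=rot(s['ee_rot']); p=np.array(s['eef_pos'])
c=camera_model('wrist'); print('cam in tool',(T.T@(np.array(c['eye'])-p)).round(), (T.T@rot(c['rotation'])).round(2).tolist(), np.array(c['mtx']).round().tolist())
for z in (400,450,500): print(z,proj('scene',[141,-506,z]).round())
for px in [(357,155),(404,150),(363,103),(423,98),(117,168)]: print(px,atz('top',px,450).round())
d=T.T@(np.array([420,140,330])-p); print('shift',d.round())
E
```

```text
cam in tool [  66.   -0. -125.] [[-0.0, -0.97, -0.26], [1.0, -0.0, 0.0], [-0.0, -0.26, 0.97]] [[416.0, 0.0, 315.0], [0.0, 416.0, 237.0], [0.0, 0.0, 1.0]]
400 [489. 267.]
450 [492. 244.]
500 [496. 221.]
(357, 155) [609.  37. 450.]
(404, 150) [613. -63. 450.]
(363, 103) [732.  12. 450.]
(423, 98) [ 735. -120.  450.]
(117, 168) [618. 537. 450.]
shift [ 442. -547.  -80.]
```

>>> step_arm(commands="1 44 -54 -8 0 0 -2.4;1 44 -54 -8 0 0 -2.4;1 44 -54 -8 0 0 -2.4;1 44 -54 -8 0 0 -2.4;1 44 -54 -8 0 0 -2.4;1 44 -54 -8 0 0 -2.4;1 44 -54 -8 0 0 -2.4;1 44 -54 -8 0 0 -2.4;1 44 -54 -8 0 0 -2.4;1 44 -54 -8 0 0 -2.4;1 44 -54 -8 0 0 -2.4;1 44 -54 -8 0 0 -2.4;1 44 -54 -8 0 0 -2.4;1 44 -54 -8 0 0 -2.4;1 44 -54 -8 0 0 -2.4;1 44 -54 -8 0 0 -2.4;1 44 -54 -8 0 0 -2.4;1 44 -54 -8 0 0 -2.4;1 44 -54 -8 0 0 -2.4;1 44 -54 -8 0 0 -2.4", newtons=40)

```text
time_s: 3.02
eef_pos: [419.8, 133.2, 329.8]
ee_rot: [-0.0, 0.229, 0.973, -0.0]
force: [-0.1, 0.5, -0.1]
grip_width: 1.001
grip_force: 0.0
```

```bash
python3 - <<'E'
from h import *
save('wrist','w1.png'); s=sense(); print(np.round(s['joints'],3),np.round(s['eef_pos']))
for l,z in [('switch_grip',198),('lever_grip',115),('lever_pointer',115),('lift_mark',155),('toaster',0),('toast_near',75),('toast_far',75)]:
    r=spot_point('wrist',l)[:2]
    print(l,[(round(q['score'],2),np.round(q['xy']).tolist(),np.round(atz('wrist',q['xy'],z)).tolist()) for q in r])
E
```

```text
[ 0.039  0.073  1.583 -0.     1.486 -1.066] [420. 133. 330.]
switch_grip [(0.65, [346.0, 298.0], [470.0, 130.0, 198.0])]
lever_grip [(0.6, [402.0, 187.0], [438.0, 203.0, 115.0])]
lever_pointer [(0.91, [368.0, 228.0], [456.0, 164.0, 115.0])]
lift_mark [(0.87, [375.0, 241.0], [456.0, 164.0, 155.0])]
toaster []
toast_near [(0.83, [243.0, 308.0], [485.0, 19.0, 75.0])]
toast_far []
```

View pics/w1.png

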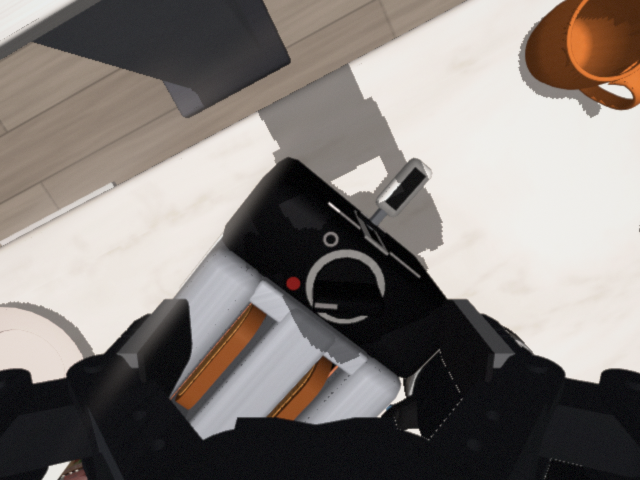

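```bash
python3 - <<'E'
from h import *
a,b=atz('wrist',(331,204),155),atz('wrist',(419,277),155); d=a-b; print('line',a.round(),b.round(),np.arctan2(*d[1::-1][:2]), 'mid',((a+b)/2).round())
print('disc c',atz('wrist',(345.5,286.5),183).round(1))
dot,ring=atz('wrist',(293,284),177),atz('wrist',(331,239),177); print(dot.round(),ring.round())
c=atz('wrist',(345.5,286.5),183)
for q in(dot,ring): print(np.arctan2(q[1]-c[1],q[0]-c[0]))
s1,s2=atz('wrist',(316,306),211),atz('wrist',(337,306),211); print('stripe',s1.round(),s2.round(),np.arctan2(*(s1-s2)[1::-1]))
e1,e2=atz('wrist',(415,168),115),atz('wrist',(391,206),115); print('lever axis',e1.round(),e2.round(),np.arctan2(*(e1-e2)[1::-1]))
E
```

```text
line [416. 147. 155.] [498. 182. 155.] -2.736982796524494 mid [457. 164. 155.]
disc c [468.3 131.3 183. ]
[452.  98. 177.] [434. 137. 177.]
-2.027876341353746
2.9735102633068218
stripe [461. 112. 211.] [467. 124. 211.] -2.041435385613582
lever axis [428. 219. 115.] [448. 188. 115.] 2.1491752930364867
```

>>> step_arm(commands="0.7 -4.5 1.9 5 0 0 -1.53;0.7 -4.5 1.9 5 0 0 -1.53;0.7 -4.5 1.9 5 0 0 -1.53;0.7 -4.5 1.9 5 0 0 -1.53;0.7 -4.5 1.9 5 0 0 -1.53;0.7 -4.5 1.9 5 0 0 -1.53;0.7 -4.5 1.9 5 0 0 -1.53;0.7 -4.5 1.9 5 0 0 -1.53;0.7 -4.5 1.9 5 0 0 -1.53;0.7 -4.5 1.9 5 0 0 -1.53;0.7 -4.5 1.9 5 0 0 -1.53;0.7 -4.5 1.9 5 0 0 -1.53;0.7 -4.5 1.9 5 0 0 -1.53;0.7 -4.5 1.9 5 0 0 -1.53;0.7 -4.5 1.9 5 0 0 -1.53")

```text
time_s: 4.67
eef_pos: [468.6, 129.1, 280.0]
ee_rot: [0.0, -0.505, 0.863, -0.0]
force: [-0.3, 0.0, -0.7]
grip_width: 0.698
grip_force: 0.0
```

```bash
python3 - <<'E'
from h import *
save('wrist','w2.png'); s=sense(); print(np.round(s['joints'],3),np.round(s['eef_pos'],1))
T=rot(s['ee_rot']);p=np.array(s['eef_pos'])
for l,z in [('switch_grip',198)]:
    for q in spot_point('wrist',l)[:2]: print(l,q['score'],q['xy'],atz('wrist',q['xy'],z).round(1),(T.T@(atz('wrist',q['xy'],z)-p)).round(1))
E
```

```text
[ 0.027  0.205  1.559  0.     1.378 -2.602] [468.5 129.1 280. ]
switch_grip 0.68 [312.0, 259.3] [471.3 130.1 198. ] [-2.2 -1.9 82. ]
```

View pics/w2.png

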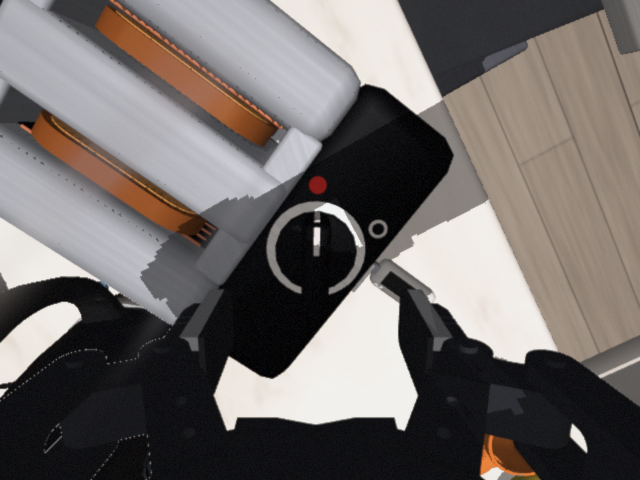

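>>> step_arm(commands="0.7 -0.1 0 2.5 0 0 0;0.7 -0.1 0 5 0 0 0;0.7 -0.1 0 7 0 0 0;0.7 -0.1 0 7.4 0 0 0;0.7 -0.1 0 7.4 0 0 0;0 -0.1 0 7.4 0 0 0;0 -0.1 0 7.4 0 0 0;0 -0.1 0 7.4 0 0 0;0 -0.1 0 7.4 0 0 0;0 -0.1 0 7.4 0 0 0;0 -0.1 0 7.4 0 0 0;0 -0.1 0 7.4 0 0 0;0 -0.1 0 7.4 0 0 0", newtons=40)

```text
time_s: 5.85
eef_pos: [469.1, 130.2, 207.0]
ee_rot: [0.001, -0.505, 0.863, -0.0]
force: [-2.8, -0.0, 6.4]
grip_width: 0.158
grip_force: 39.6
```

>>> step_arm(commands="0 0 0 -0.1 0 0 0.1;0 0 0 -0.1 0 0 0.2;0 0 0 -0.1 0 0 0.3;0 0 0 -0.1 0 0 0.4;0 0 0 -0.1 0 0 0.5;0 0 0 -0.1 0 0 0.6;0 0 0 -0.1 0 0 0.7;0 0 0 -0.1 0 0 0.8;0 0 0 -0.1 0 0 0.9;0 0 0 -0.1 0 0 1.0;0 0 0 -0.1 0 0 1.1;0 0 0 -0.1 0 0 1.18;0 0 0 -0.1 0 0 1.18;0 0 0 -0.1 0 0 1.18")

```text
time_s: 7.02
eef_pos: [468.3, 131.6, 207.1]
ee_rot: [-0.001, 0.06, 0.998, 0.002]
force: [-2.5, 9.9, -0.6]
grip_width: 0.155
grip_force: 40.3
```

```bash
python3 - <<'E'
from h import *
s=sense(); print(np.round(s['joints'],3),s['wrist_torque'],s['force'],s['grip_width'])
E
```

```text
[ 0.031  0.268  1.675  0.004  1.2   -1.421] [ 1.78989073  0.5095018  -0.05040855] [-2.48573445  9.86730791 -0.63570679] 0.15548545777521583
```

>>> step_arm(commands="0.6 0 0 -0.1 0 0 1.18;0.6 0 0 -0.1 0 0 0;0.6 0 0 -0.1 0 0 0;0.6 0 0 -0.1 0 0 0;0.6 0 0 -2 0 0 0;0.6 0 0 -5 0 0 0;0.6 0 0 -7.5 0 0 0;0.6 4.4 8 -8 0 0 1.0;0.6 4.4 8 -8 0 0 1.0;0.6 4.4 8 -8 0 0 1.0;0.6 4.4 8 -8 0 0 1.0;0.6 4.4 8 -8 0 0 1.0;0.6 4.4 8 -8 0 0 1.0;0.6 4.4 8 -8 0 0 1.0;0.6 4.4 8 -8 0 0 1.0;0.6 4.4 8 -8 0 0 1.0;0.6 4.4 8 -8 0 0 1.0")

```text
time_s: 8.43
eef_pos: [434.9, 214.6, 287.1]
ee_rot: [0.0, 0.532, 0.847, 0.0]
force: [-0.2, -1.3, 0.6]
grip_width: 0.602
grip_force: 0.0
```

```bash
python3 - <<'E'
from h import *
save('wrist','w3.png'); s=sense(); print(np.round(s['joints'],3),np.round(s['eef_pos'],1))
T=rot(s['ee_rot']);p=np.array(s['eef_pos'])
for l,z in [('switch_grip',198),('lever_grip',115),('lever_pointer',115),('lift_mark',155)]:
    for q in spot_point('wrist',l)[:1]: print(l,q['score'],np.round(q['xy']),atz('wrist',q['xy'],z).round(1),(T.T@(atz('wrist',q['xy'],z)-p)).round(1))
E
```

```text
[ 0.216  0.198  1.549  0.     1.395 -0.235] [434.9 214.7 287.1]
switch_grip 0.62 [308. 395.] [470.1 132.3 198. ] [-89.5  -4.2  89.1]
lever_grip 0.93 [311. 234.] [437.5 201.9 115. ] [-12.6  -3.2 172.1]
lever_pointer 0.64 [313. 287.] [457.2 165.2 115. ] [-54.3  -1.5 172.1]
lift_mark 0.62 [313. 307.] [456.6 167.  155. ] [-52.3  -1.3 132.1]
```

View pics/w3.png

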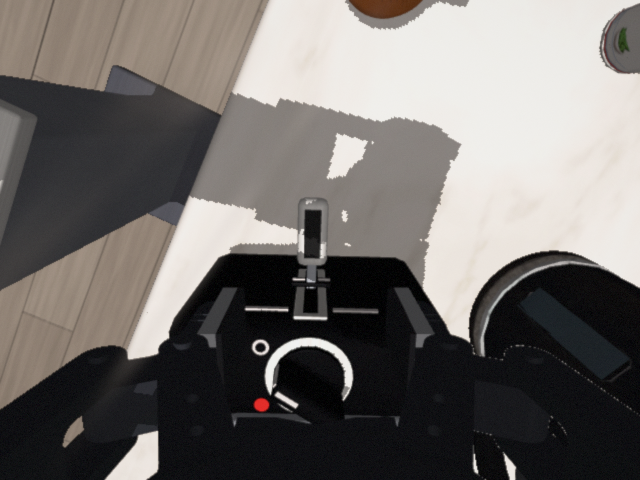

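```bash
python3 - <<'E'
from h import *
c=np.array([469.,130.5])
print(proj('wrist',[*c,211]).round(),proj('wrist',[*c,183]).round())
for v in (0,1.2):
    a=-2.164+v-1.12; print(v,[proj('wrist',[c[0]+r*np.cos(a),c[1]+r*np.sin(a),211]).round() for r in (5,23)])
im=cv2.imread('pics/w3.png')[320:440,220:400]; cv2.imwrite('pics/c3.png',cv2.resize(im,None,fx=4,fy=4,interpolation=cv2.INTER_CUBIC))
E
```

```text
[305. 412.] [306. 382.]
0 [array([297., 407.]), array([270., 392.])]
1.2 [array([297., 416.]), array([272., 431.])]
```

View pics/c3.png

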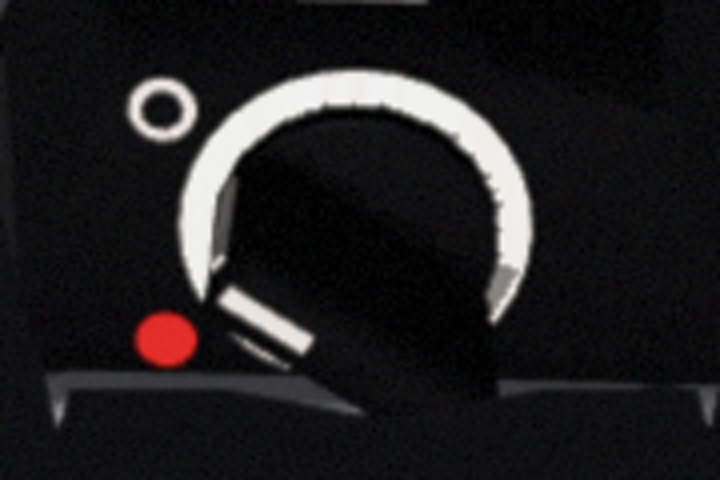

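>>> step_arm(commands="0.6 -0.2 -0.25 4 0 0 0;0.6 -0.2 -0.25 8 0 0 0;0.6 -0.2 -0.25 11 0 0 0;0.6 -0.2 -0.25 13 0 0 0;0.6 -0.2 -0.25 15 0 0 0;0.6 -0.2 -0.25 16.7 0 0 0;0.6 -0.2 -0.25 16.7 0 0 0;0 -0.2 -0.25 16.7 0 0 0;0 -0.2 -0.25 16.7 0 0 0;0 -0.2 -0.25 16.7 0 0 0;0 -0.2 -0.25 16.7 0 0 0;0 -0.2 -0.25 16.7 0 0 0;0 -0.2 -0.25 16.7 0 0 0;0 -0.2 -0.25 16.7 0 0 0", newtons=60)

```text
time_s: 9.85
eef_pos: [433.9, 211.9, 121.4]
ee_rot: [0.001, 0.531, 0.847, 0.001]
force: [-3.0, -0.7, 6.9]
grip_width: 0.243
grip_force: 58.8
```

>>> step_arm(commands="0 0 0 -0.4 0 0 0;0 0 0 -0.8 0 0 0;0 0 0 -1.2 0 0 0;0 0 0 -1.6 0 0 0;0 0 0 -2 0 0 0;0 0 0 -2.4 0 0 0;0 0 0 -2.8 0 0 0;0 0 0 -3.2 0 0 0;0 0 0 -3.6 0 0 0;0 0 0 -3.9 0 0 0;0 0 0 -4.0 0 0 0;0 0 0 -4.0 0 0 0;0 0 0 -4.0 0 0 0;0 0 0 -4.0 0 0 0")

```text
time_s: 11.02
eef_pos: [433.8, 211.8, 160.1]
ee_rot: [0.0, 0.531, 0.847, 0.0]
force: [5.2, 0.7, -7.7]
grip_width: 0.245
grip_force: 59.0
```

```bash
python3 - <<'E'
from h import *
save('wrist','w4.png'); save('scene','s4.png');save('top','t4.png')
s=sense(); print(np.round(s['joints'],3),np.round(s['eef_pos'],1),s['force'])
for n in('wrist','top','scene'):
  for l in ['lever_pointer','lift_mark']:
    for q in spot_point(n,l)[:1]: print(n,l,q['score'],np.round(q['xy'],1),atz(n,q['xy'],155).round(1))
E
```

```text
[ 0.211  0.316  1.746 -0.     1.079 -0.24 ] [433.8 211.8 160.1] [ 5.41290609  0.4972747  -8.15139909]
top lift_mark 0.77 [304.8 267.8] [450.9 163.5 155. ]
scene lever_pointer 0.5 [301.4 229.4] [465.2 171.2 155. ]
scene lift_mark 0.7 [301.5 231.6] [453.2 162.5 155. ]
```

View pics/w4.png

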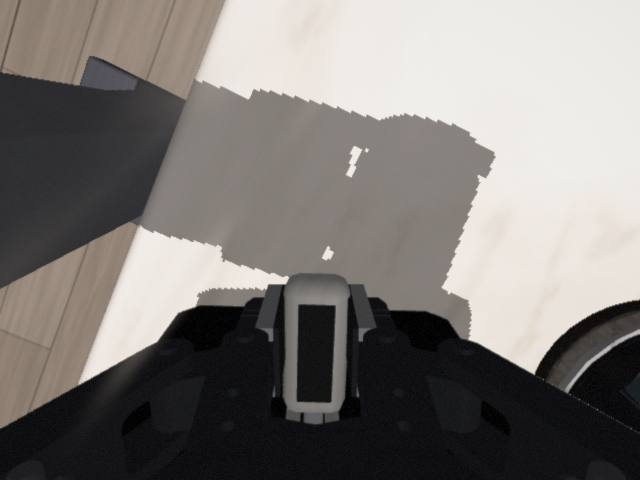

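>>> step_arm(commands="0 0 0 -0.13 0 0 0;0 0 0 -0.13 0 0 0;0 0 0 -0.13 0 0 0;0 0 0 -0.13 0 0 0")

```text
time_s: 11.8
eef_pos: [433.8, 211.8, 161.4]
ee_rot: [0.0, 0.531, 0.847, 0.0]
force: [6.2, 0.3, -8.7]
grip_width: 0.242
grip_force: 59.0
```

```bash
python3 - <<'E'
from h import *
im=save('wrist','w5.png'); sc=save('scene','s5.png')
s=sense(); print(np.round(s['eef_pos'],1),np.round(s['force'],1))
P=np.array([456.5,164.5]);o=np.array([-np.cos(-1.12),-np.sin(-1.12)]);l=np.array([-o[1],o[0]])
for h in (25,35,40,45):
    print(h,[proj('wrist',[*(P+o*r+l*w),115+h+7.5]).round(1).tolist() for r,w in((69,0),(19,0),(44,11),(44,-11))])
c=proj('scene',[*P,155]);x,y=c.astype(int);print(c)
a=cv2.resize(cv2.imread('pics/s5.png')[y-30:y+30,x-40:x+40],None,fx=6,fy=6,interpolation=cv2.INTER_CUBIC)
b=im[250:430,240:400,::-1]; b=cv2.resize(b,(320,360)); cv2.imwrite('pics/c5.png',np.hstack([a,b]))
E
```

```text
[433.8 211.8 161.4] [ 6.2  0.2 -8.2]
25 [[314.7, 268.6], [314.8, 391.9], [284.8, 332.9], [344.6, 332.8]]
35 [[314.7, 278.8], [314.7, 409.1], [282.8, 346.9], [346.6, 346.9]]
40 [[314.6, 284.4], [314.7, 418.5], [281.7, 354.6], [347.7, 354.6]]
45 [[314.6, 290.5], [314.7, 428.7], [280.5, 362.9], [348.9, 362.9]]
[301.57651175 231.02169712]
```

View pics/c5.png

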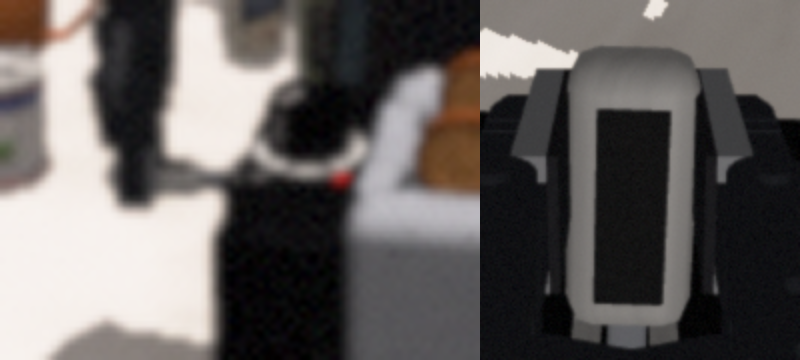

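```bash
python3 -c "
from rig import *
s=sense();print(s['eef_pos'],s['force'],s['grip_force']);print(finish_job())"
```

```text
[433.81569819 211.81169756 161.38262044] [ 6.24025717  0.20264293 -8.24634872] 59.03644680976868
the job is handed in; nothing more can be done
None
```

I turned the switch to off with the slices still down, then raised the lift lever about 40 mm to the line and handed in still holding it. The wrist picture shows the switch's stripe on the white ring. The lever height comes from the arm's measured travel and the roughly 8 N pull, because the gripper hid the white line and pointer.

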